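# Clamp a petri dish at three points in a microscope stage nest

### The arm

A 6-joint arm with a two-finger parallel gripper is mounted at the origin on a cart in front of the work surface, level with it; the furniture and walls round the work are solid. World frame = base frame: x ahead of the robot, y to its left, z up, the work surface at z = 0. Lengths are in m, angles in degrees, forces in N, time in s.
With the tool pointing down it reaches from about 0.375 to 0.9 m from the base axis. Payload 3.1 kg.
Tool frame: the origin (TCP) lies at the very end of the fingers, on their centre line; the grasp point (between the pads) lies 19 mm behind it; z points along the fingers, y is the line along which they close (so a half turn about z gives the same grasp; the last joint's range is limited). The gripper opens to 87 mm and grips with 3 to 60 N. Pads are 19 mm wide; open, the fingers measure 117 mm over their backs; the gripper's body (75 mm by 190 mm) begins 51 mm behind the grasp point.
Start: joints at [-77.263, 30.224, 82.088, -0, 67.689, -10.227], TCP at [0.244, -0.575, 0.223] pointing down, gripper open.
Joint ranges: [-176.69, 176.69], [-43.24, 126.21], [12.49, 139.97], [-82, 262], [0, 151.66], [-163.58, 163.58]. Speed limits (degrees/s): [159.86, 159.86, 180, 180, 180, 180].

### API

Orientations are given as a 3x3 rotation matrix whose columns are the frame's x, y, z axes.
In Python, from rig import readout, cams, bot gives the robot as it stands.
- The arm moves only by the shell command python3 -m inch 'ROWS'. ROWS is JSON, a list of rows, each a list of 5 numbers: the shift along the world's x, y, z in cm, then the turn about the world's z in degrees, then the finger opening in cm, from 0 to 8.7. In form: [[dx, dy, dz, twist, fingers], ...]. A call has 1 to 10 rows; each row is the pose to reach, as a shift and turn from the pose commanded when the call began; what a row does not reach only later rows make up. A row lasts 1/12 s, in which the tool goes at most 41.7 mm and 7.16 degrees, less where a joint would pass 70% of its speed; a pose out of reach is approached as far as the arm can. A call with a gripper value outside its range is refused whole. The fingers move at their own pace and stop on an object; the grip force is fixed at half the most. Time passes only in rows, so rows that repeat a pose let the fingers close. It gives the time, the measured TCP pose, the force, the opening and the grip force at its end, in the units of the state.
- readout.read_state(): the state, without advancing time (a new reading comes with each control period).
- cams.capture(name): name is "side" or "top"; returns a dict with "image" (400x640x3 uint8, blue, green, red), "intrinsics" (3x3 intrinsics, pixels), "k1" (the pictures are not rectified: a ray, as slopes to the right and down, at radius r is drawn at 1 + k1 r^2 times it, then the intrinsics apply), "xyz" and "rotation" of the camera in the world. Camera axes: x right, y down, z forward; pixel columns grow to the right and rows downward; lengths in m; the calibration is good to about 2 mm. A picture is of the moment at which its call begins. There is no depth.
- bot.hand_in(): hands the job in; it is judged then, once.
The state is a dict: "time_s": time; "joint_positions": joint angles; "qvel": joint speeds; "tau": joint torques, N m; "position": TCP position; "tcp_rot": TCP orientation; "force": force on the tool from outside, world axes, zero at the start; "moment": the same for the moment, N m; "opening": opening from 0.0 (shut) to 1.0 (fully open); "grasp_force": force on a finger pad.
Only numpy, scipy, OpenCV 4.12 (cv2) and the standard library are available. Lean on these libraries where they do the work, as an engineer would, in place of code of your own. Each camera call takes 0.05 s, during which the arm holds its last target. There are 200 camera calls.

### The job

Lay the petri dish flat on the dark stage plate between the two white roller posts and the jaw, then push the jaw by its knurled knob so that its sprung tip nudges the dish up against both posts and the dish stays held at three points, pressed with about 5 N. Press gently, going by feel: the dish cracks at 12 N, and nobody has measured how far the tip is screwed out of the jaw. Keep the dish level and leave the other things on the bench where they are.

Things in the scene. Friction and masses are not known exactly. Their poses are not given: they have to be found in the camera images.
- dish_center (a point): Closed flat round petri dish, pale, almost white, 57 mm in diameter and 14 mm high, 20 to 40 g, fragile, lying on the bench. The point is its centre, half-way up (7 mm above its underside).
- petri_dish: The same petri dish; origin at the centre of its underside, z up.
- nest: Dish nest (microscope stage insert), fixed: dark flat plate 180 (x) x 110 (y) x 10 mm with a 34 mm viewing hole under the dish's place; origin at the centre of its underside. Its +x is the clamping direction, from the jaw (end nearer the robot) to the posts; z up. Guide bars 8 mm high flank the jaw (|y| 19 to 26 mm, x -87 to -19 mm); the rest of the top is flat and free up to the posts.
- nest_home (a point): Where the centre of the dish's underside lies when the dish touches both posts: on the plate's top face, 35 mm from the plate's centre along its +x; same axes as the nest. Laid down about 10 mm short of it (toward the jaw), the dish is clear of the posts and of the open jaw's tip.
- post_left: White plastic roller post standing on the plate, 10 mm in diameter, 23 mm high, on the left (+y of the nest); its sleeve turns freely about its upright axis so that the dish cannot hang up on it. Origin at its foot. Its axis is 33.5 mm from nest_home, 40 degrees to the left of the nest's x axis.
- post_right: Its twin on the right (-y), 40 degrees to the right of the nest's x axis.
- jaw (a joint): Jaw travel along the nest's +x, 0 (back) to 0.060 m. Aluminium carriage 30 x 36 mm, top 12.5 mm above the plate; stays where left; sliding friction about 10 N. A brass screw leaves its front and ends in a white sprung tip that meets the dish half-way up. Jaw centre to tip front: 21 mm plus the screw's setting, 0 to 19 mm, not measured. The tip gives 1 mm per 4 N over 3 mm, then is solid.
- jaw_knob (a point): Upright round knurled steel knob on the jaw, over its centre, 16 mm in diameter; grip it from above. It rises from 12.5 to 46.5 mm above the plate's top; the point is on its axis, 36 mm above the plate's top. Pushing it takes about 10 N while the jaw slides (the dish adds under 0.5 N), and 4 N more per mm once the dish stands against both posts.
- sample_cup_1: Bystander: white sample cup with a red lid, 66 mm wide, 68 mm high; origin at the centre of its underside.
- sample_cup_2: Bystander: white sample cup with a yellow lid, 66 mm wide, 68 mm high; origin at the centre of its underside.
- calculator: Bystander: flat black calculator, 116 x 68 x 12 mm; origin at the centre of its underside.
- forceps: Bystander: steel forceps lying flat, 128 x 16 x 7 mm; origin at the centre of its underside.
There are look-alikes about, which are no part of the job. Leave any blue, orange or red look-alike of the petri_dish alone.

How it is judged:
By the outcome, as a careful person would: the job done as asked, in the order asked, and still so for the second after the job is handed in, with the robot touching nothing.
It also fails if it takes over 59 s, if anything falls off the work surface, if the arm or the gripper's body presses on something with over 40 N, if the wrist force passes 120 N, or if a joint passes its speed limit or range.

## Working session

There is one attempt and no reset: what is moved stays moved. The work goes in short steps, Python scripts to look and compute and a shell command to move; the robot and the scene stay as the last step left them, time stands still between calls to the robot, and variables do not carry over. Pictures are saved under pics/ and viewed, at most 10 in all, crops included, and the job is handed in when it is done.

```bash
ls; mkdir -p pics
cat > h.py <<'E'
import numpy as np, cv2
from rig import readout, cams, bot
def ray(c,u,v):
    K=c["intrinsics"];d=np.array([(u-K[0][2])/K[0][0],(v-K[1][2])/K[1][1]]);s=d.copy()
    for _ in range(30): s=d/(1+c["k1"]*(s@s))
    r=np.array(c["rotation"])@np.array([s[0],s[1],1]);return np.array(c["xyz"]),r/np.linalg.norm(r)
def plane(c,u,v,z):
    o,r=ray(c,u,v);return o+r*(z-o[2])/r[2]
def tri(c1,p1,c2,p2):
    o1,r1=ray(c1,*p1);o2,r2=ray(c2,*p2)
    t=np.linalg.lstsq(np.c_[r1,-r2],o2-o1,rcond=None)[0]
    a=o1+t[0]*r1;b=o2+t[1]*r2;return (a+b)/2,np.linalg.norm(a-b)
def proj(c,P):
    s=np.array(c["rotation"]).T@(np.array(P)-np.array(c["xyz"]));s=s[:2]/s[2];s=s*(1+c["k1"]*(s@s))
    K=np.array(c["intrinsics"]);return K[:2,:2]@s+K[:2,2]
E
python3 - <<'E'
from h import *
for n in("side","top"):
    c=cams.capture(n);cv2.imwrite(f"pics/{n}0.png",c["image"]);print(n,np.round(c["intrinsics"],1).tolist(),c["k1"],np.round(c["xyz"],3),np.round(c["rotation"],3).tolist())
s=readout.read_state();print(s)
E
```

```text
pics
side [[483.5, 0.0, 322.7], [0.0, 483.5, 199.9], [0.0, 0.0, 1.0]] -0.011661788988318066 [ 0.34  -0.711  0.616] [[0.978, -0.133, 0.164], [-0.211, -0.627, 0.75], [0.003, -0.768, -0.641]]
top [[362.4, 0.0, 317.2], [0.0, 362.4, 199.0], [0.0, 0.0, 1.0]] -0.06779273075190517 [ 0.354 -0.064  0.914] [[0.003, -0.987, 0.162], [-1.0, -0.004, -0.009], [0.01, -0.162, -0.987]]
{'time_s': 0.1, 'joint_positions': array([-7.72634846e+01,  3.02737616e+01,  8.21480946e+01, -6.21138609e-04,
        6.76895905e+01, -1.02259968e+01]), 'qvel': array([-0.00291338, -0.20250633, -0.16721248, -0.02687818, -0.02974863,
       -0.01364266]), 'tau': array([-1.18765797e-04, -4.40984738e+01, -1.77151108e+01,  6.34337612e-02,
        5.34259994e-02, -5.26861106e-05]), 'position': array([ 0.24372188, -0.5748138 ,  0.22167345]), 'tcp_rot': array([[ 9.20758770e-01,  3.90132150e-01, -4.38617100e-04],
       [ 3.90132252e-01, -9.20756881e-01,  1.89503893e-03],
       [ 3.35455900e-04, -1.91599240e-03, -9.99998108e-01]]), 'force': array([-0.31621529,  0.30307168, -0.43816609]), 'moment': array([-0.0305945 , -0.00891638, -0.02148099]), 'grasp_force': 0.0, 'opening': 1.0016589276129733}
```

View pics/side0.png

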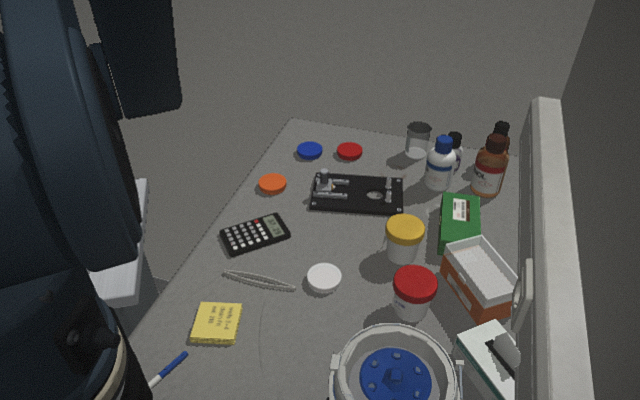

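View pics/top0.png

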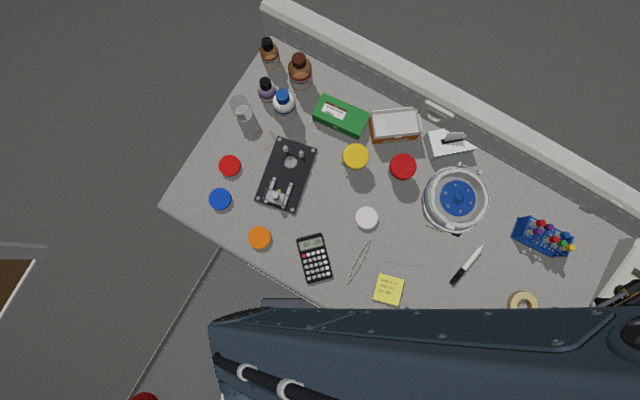

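The side view shows the white dish at (324,278) and the nest at (357,194). The top view has the dish at (367,218) and the nest at (287,175).
Possible mix-ups in the top view: blue (220,199), red (229,166), orange (260,238), the tape ring (523,300) and the red and yellow cup lids (403,166), (356,156). By its description, the pale one at (367,218) is the dish. I'll check that in a crop.

Run:
```python
from h import *
T=cams.capture("top");S=cams.capture("side")
a=cv2.resize(T["image"][125:245,245:395],(750,600),interpolation=cv2.INTER_CUBIC)
b=cv2.resize(S["image"][160:300,300:412],(480,600),interpolation=cv2.INTER_CUBIC)
cv2.imwrite("pics/ctop.png",a);cv2.imwrite("pics/cside.png",cv2.resize(S["image"][160:225,300:412],(784,455),interpolation=cv2.INTER_CUBIC))
def white(c,box,th):
    x0,y0,x1,y1=box;g=c["image"][y0:y1,x0:x1].min(2)
    m=(g>th).astype(np.uint8);n,l,st,ce=cv2.connectedComponentsWithStats(m)
    i=1+st[1:,4].argmax();print(st[i]);cs,_=cv2.findContours((l==i).astype(np.uint8),0,1)
    e=cv2.fitEllipse(cs[0]);print("ellipse",e[0][0]+x0,e[0][1]+y0,e[1]);return (e[0][0]+x0,e[0][1]+y0), st[i]+[x0,y0,0,0,0]
pt,_=white(T,(345,195,390,240),150);ps,_=white(S,(295,255,355,305),150)
print(tri(T,pt,S,ps));
for z in(0,.007,.014):print(z,plane(T,*pt,z),plane(S,*ps,z))
# nest dark outline
for c,box in((T,(245,125,325,225)),(S,(300,160,415,225))):
    x0,y0,x1,y1=box;g=c["image"][y0:y1,x0:x1].max(2);m=(g<60).astype(np.uint8)
    m=cv2.morphologyEx(m,cv2.MORPH_CLOSE,np.ones((9,9)))
    cs,_=cv2.findContours(m,0,1);k=max(cs,key=cv2.contourArea);r=cv2.minAreaRect(k);print(r,(cv2.boxPoints(r)+[x0,y0]).tolist(),cv2.contourArea(k))
    ap=cv2.approxPolyDP(cv2.convexHull(k),3,True)[:,0]+[x0,y0];print(ap.tolist())
    for p in ap: print(np.round(plane(c,*p,.010),4))
```

```text
[ 10  11  24  23 423]
ellipse 366.15752029418945 216.84723281860352 (22.08203125, 22.611469268798828)
[ 12   8  35  26 714]
ellipse 323.8937702178955 275.462495803833 (25.44928550720215, 33.650108337402344)
(array([ 0.45605115, -0.195547  ,  0.01384996]), np.float64(0.001732237309800733))
0 [ 0.45850351 -0.19764606  0.        ] [ 0.45781694 -0.18370994  0.        ]
0.007 [ 0.45770336 -0.19662615  0.007     ] [ 0.45648101 -0.18970605  0.007     ]
0.014 [ 0.45690322 -0.19560624  0.014     ] [ 0.45514507 -0.19570216  0.014     ]
((40.33979797363281, 49.3355827331543), (42.00957489013672, 68.7429428100586), 19.179006576538086) [[254.2091064453125, 199.8988265991211], [276.7925796508789, 134.97133255004883], [316.4704895019531, 148.7723388671875], [293.8870162963867, 213.6998291015625]] 2676.5
[[316, 150], [294, 213], [255, 200], [276, 142], [283, 139]]
[ 0.6308 -0.0695  0.01  ]
[ 0.4664 -0.0148  0.01  ]
[0.499  0.0842 0.01  ]
[0.6519 0.0345 0.01  ]
[0.6601 0.0165 0.01  ]
((56.4371452331543, 34.31761169433594), (93.32927703857422, 38.649173736572266), 3.9182491302490234) [[308.5610771179199, 210.40829467773438], [311.202091217041, 171.84945678710938], [404.31321716308594, 178.2269287109375], [401.6721954345703, 216.7857666015625]] 3304.5
[[315, 176], [328, 173], [401, 178], [402, 212], [381, 215], [309, 209]]
[0.4956 0.0772 0.01  ]
[0.5243 0.0818 0.01  ]
[0.6684 0.0336 0.01  ]
[ 0.6348 -0.0683  0.01  ]
[ 0.5931 -0.0682  0.01  ]
[ 0.4636 -0.023   0.01  ]
```

View pics/ctop.png

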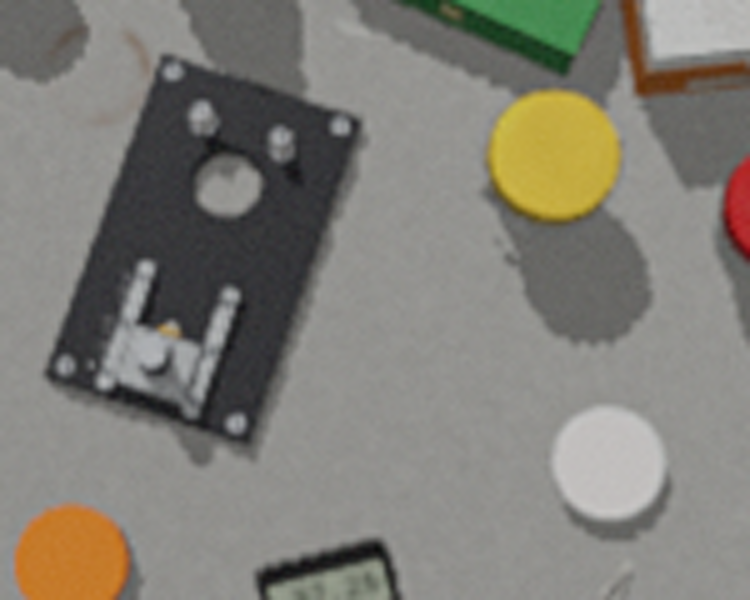

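View pics/cside.png

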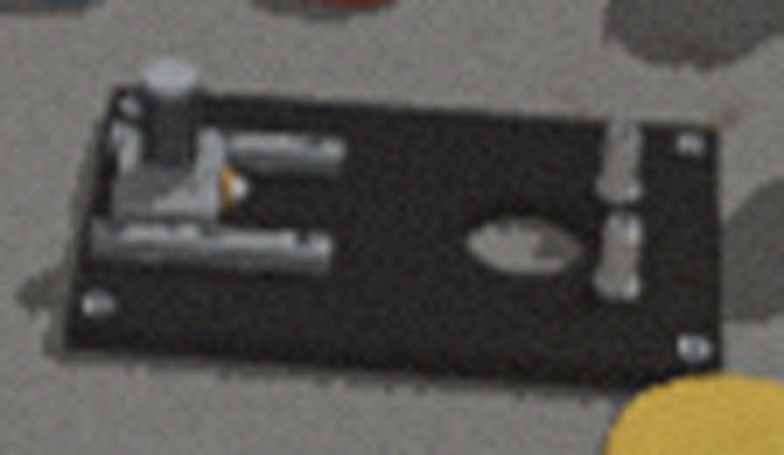

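The crops confirm it: a plain white dish at crop (608,463). The nest has four corner screws, its hole at (229,185), posts at (203,115) and (282,140), and the knob at (153,357). In the side crop the knob's top is at (170,75) and the jaw tip at (243,187). Next I triangulate these.

Run:
```python
from h import *
T=cams.capture("top");S=cams.capture("side")
P=dict(sBL=((66,365),(98+30,104)),sFL=((174,71),(690,143)),sFR=((341,125),(693,347)),sBR=((236,423),(98,303)),hole=((229,185),(524,245)),pL=((203,108),(624,128)),pR=((282,134),(622,220)),knob=((153,356),(170,75)))
Q={}
for k,(a,b) in P.items():
    a=(245+(a[0]+.5)/5-.5,125+(a[1]+.5)/5-.5);b=(300+(b[0]+.5)/7-.5,160+(b[1]+.5)/7-.5)
    Q[k],e=tri(T,a,S,b);print(k,np.round(Q[k],4),round(e,4))
f=(Q["sFL"]+Q["sFR"])/2;r=(Q["sBL"]+Q["sBR"])/2;d=f-r;print("len",np.linalg.norm(d),"yaw",np.degrees(np.arctan2(d[1],d[0])),"ctr",(f+r)/2)
w=(Q["sFL"]+Q["sBL"])/2-(Q["sFR"]+Q["sBR"])/2;print(np.linalg.norm(w),np.degrees(np.arctan2(-w[0],w[1])))
c=(f+r)/2;x=d/np.linalg.norm(d);y=np.array([-x[1],x[0],0])
for k in("hole","pL","pR","knob"):print(k,(Q[k]-c)@x,(Q[k]-c)@y,Q[k][2])
p=Q["pL"]-Q["pR"];print("posts yaw",np.degrees(np.arctan2(-p[0],p[1])),np.linalg.norm(p))
```

```text
sBL [0.5031 0.0769 0.0135] 0.003
sFL [0.6595 0.0257 0.0123] 0.0006
sFR [ 0.6307 -0.0611  0.0121] 0.001
sBR [ 0.4755 -0.0093  0.0119] 0.0005
hole [ 0.6002 -0.0035  0.007 ] 0.0002
pL [0.6319 0.0084 0.0351] 0.0015
pR [ 0.6183 -0.0316  0.0354] 0.0017
knob [0.5026 0.028  0.0588] 0.0019
len 0.16410245253911793 yaw -18.303319876077683 ctr [0.56720204 0.00803426 0.01244806]
0.0909603479174448 -18.074910096669907
hole 0.034942827212236335 -0.0006390498958168608 0.0069800509816151934
pL 0.06121155523018793 0.020658660989789957 0.03512463118169018
pR 0.06085092722368851 -0.02154735636290719 0.03536507261737909
knob -0.06780167001731913 -0.0013584819284484656 0.05884886483863183
posts yaw -18.791741152047287 0.0422084882028947
```

The geometry holds together. Nest yaw is -18.3° and its centre is (0.567,0.008). The hole is at 34.9 mm (35 expected), the posts at 61/±21 mm and the knob at -68 mm. The dish is at (0.456,-0.1955) with its top at 13.8 mm. I move above the dish and turn -41.3° so the fingers close along the nest's y.

```bash
python3 -m inch '[[21.2,37.9,0,-41.3,8.7],[21.2,37.9,0,-41.3,8.7],[21.2,37.9,0,-41.3,8.7],[21.2,37.9,0,-41.3,8.7],[21.2,37.9,0,-41.3,8.7],[21.2,37.9,0,-41.3,8.7],[21.2,37.9,0,-41.3,8.7],[21.2,37.9,0,-41.3,8.7],[21.2,37.9,0,-41.3,8.7],[21.2,37.9,0,-41.3,8.7]]'; python3 -c "
from h import *
s=readout.read_state();print(s['time_s'],s['position'],s['tcp_rot'],s['force'])"
```

```text
time_s: 1.13
position: [0.4467, -0.2123, 0.2228]
tcp_rot: [[0.949, -0.315, 0.0], [-0.315, -0.949, -0.0], [0.001, 0.0, -1.0]]
force: [0.6, -0.2, 1.1]
opening: 1.0
grasp_force: 0.0
1.1333 [ 0.44667365 -0.21225129  0.22277737] [[ 9.49082461e-01 -3.15027438e-01  4.43193168e-04]
 [-3.15027340e-01 -9.49082556e-01 -2.76588877e-04]
 [ 5.07759990e-04  1.22887687e-04 -9.99999864e-01]] [ 0.58628151 -0.24968085  1.13012255]
```

```bash
python3 -m inch '[[0.9,1.65,-3,0,8.7],[0.9,1.65,-7,0,8.7],[0.9,1.65,-11,0,8.7],[0.9,1.65,-15,0,8.7],[0.9,1.65,-17,0,8.7],[0.9,1.65,-17,0,8.7],[0.9,1.65,-17,0,8.7]]'
python3 - <<'E'
from h import *
s=readout.read_state();print(s['position'],s['force'])
T=cams.capture("top");S=cams.capture("side")
a=cv2.resize(T["image"][170:270,310:430],(480,400));b=cv2.resize(S["image"][200:320,260:400],(467,400))
cv2.imwrite("pics/grasp.png",np.hstack([a[:, :330],b]))
E
```

```text
time_s: 1.72
position: [0.4546, -0.1973, 0.0518]
tcp_rot: [[0.949, -0.315, -0.002], [-0.315, -0.949, 0.001], [-0.002, -0.001, -1.0]]
force: [-0.0, 0.1, 0.1]
opening: 0.995
grasp_force: 0.0
[ 0.45463104 -0.19725412  0.05184704] [-0.02768022  0.14239542  0.08830656]
```

View pics/grasp.png

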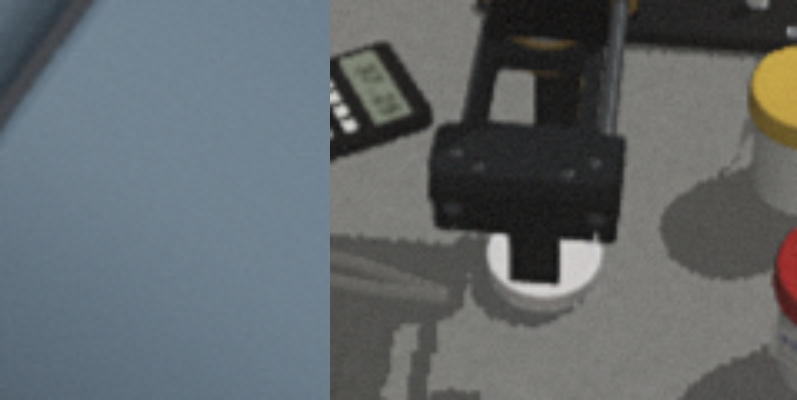

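The side view shows the fingers straddling the white dish (crop 545,265), centred. I descend and close carefully, watching the grip force.

```bash
python3 -m inch '[[0.15,0.1,-2,0,8.7],[0.15,0.1,-3.5,0,8.7],[0.15,0.1,-4.6,0,8.7],[0.15,0.1,-4.8,0,6.2],[0.15,0.1,-4.8,0,6.2],[0.15,0.1,-4.8,0,6.2],[0.15,0.1,-4.8,0,6.2],[0.15,0.1,-4.8,0,6.2]]';python3 -m inch '[[0,0,0,0,5.8],[0,0,0,0,5.8],[0,0,0,0,5.8]]'; python3 -m inch '[[0,0,0,0,5.7],[0,0,0,0,5.7],[0,0,0,0,5.7]]'
```

```text
time_s: 2.48
position: [0.457, -0.1969, 0.0054]
tcp_rot: [[0.949, -0.315, 0.001], [-0.315, -0.949, -0.001], [0.002, 0.001, -1.0]]
force: [0.5, 0.0, 0.2]
opening: 0.744
grasp_force: 0.0
time_s: 2.73
position: [0.4566, -0.1966, 0.0048]
tcp_rot: [[0.949, -0.315, 0.0], [-0.315, -0.949, -0.0], [0.0, 0.0, -1.0]]
force: [0.7, -1.0, 0.2]
opening: 0.673
grasp_force: 0.0
time_s: 2.98
position: [0.4565, -0.1964, 0.0045]
tcp_rot: [[0.949, -0.315, -0.0], [-0.315, -0.949, 0.0], [-0.0, -0.0, -1.0]]
force: [-0.3, -0.0, 0.0]
opening: 0.655
grasp_force: 0.2
```

```bash
python3 -m inch '[[0,0,-0.1,0,5.67],[0,0,-0.1,0,5.67],[0,0,-0.1,0,5.67]]'; python3 -m inch '[[0,0,0,0,5.6],[0,0,0,0,5.6]]'
```

```text
time_s: 3.23
position: [0.4565, -0.1965, 0.0035]
tcp_rot: [[0.949, -0.315, -0.0], [-0.315, -0.949, 0.0], [-0.0, -0.0, -1.0]]
force: [0.6, 0.7, -0.2]
opening: 0.651
grasp_force: 3.4
time_s: 3.4
position: [0.4565, -0.1965, 0.0035]
tcp_rot: [[0.949, -0.315, -0.0], [-0.315, -0.949, 0.0], [-0.0, -0.0, -1.0]]
force: [-0.3, -0.3, -1.0]
opening: 0.647
grasp_force: 15.9
```

The grip reads 15.9 N, more than I wanted. I ease it back at once to about 4 N.

```bash
python3 -m inch '[[0,0,0,0,5.66],[0,0,0,0,5.66],[0,0,0,0,5.66]]'; python3 -m inch '[[0,0,1,0,5.66],[0,0,2,0,5.66],[0,0,3,0,5.66],[0,0,4,0,5.66],[0,0,4,0,5.66]]'
python3 - <<'E'
from h import *
S=cams.capture("side");cv2.imwrite("pics/lift.png",cv2.resize(S["image"][200:320,260:400],(700,600)))
E
```

```text
time_s: 3.65
position: [0.4565, -0.1965, 0.0035]
tcp_rot: [[0.949, -0.315, -0.0], [-0.315, -0.949, 0.0], [-0.0, -0.0, -1.0]]
force: [-0.1, -0.6, -0.3]
opening: 0.653
grasp_force: 5.5
time_s: 4.07
position: [0.4578, -0.1973, 0.046]
tcp_rot: [[0.949, -0.314, 0.004], [-0.314, -0.949, -0.003], [0.004, 0.001, -1.0]]
force: [0.4, 0.3, -0.6]
opening: 0.651
grasp_force: 5.3
```

View pics/lift.png

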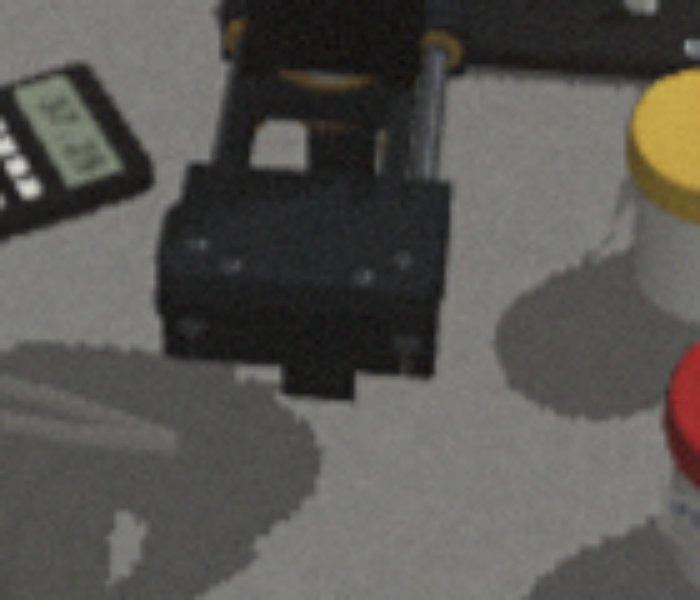

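The grip holds steady at 5.3 N and the dish is up between the fingers, hidden behind the near one at (320,385). Now I carry it to the spot 10 mm short of home, (0.591,0.000).

```bash
python3 -m inch '[[0,0,3,0,5.66],[1.5,2.2,6,0,5.66],[3.5,5.1,6,0,5.66],[5.5,8.1,6,0,5.66],[7.5,11,6,0,5.66],[9.5,14,6,0,5.66],[11.5,16.9,6,0,5.66],[13,19.1,6,0,5.66],[13.4,19.7,6,0,5.66],[13.4,19.7,6,0,5.66]]';python3 -m inch '[[0,0,-3,0,5.66],[0,0,-6,0,5.66],[0,0,-7,0,5.66],[0,0,-7,0,5.66],[0,0,-7,0,5.66]]'
python3 - <<'E'
from h import *
S=cams.capture("side");cv2.imwrite("pics/over.png",cv2.resize(S["image"][130:240,290:430],(763,600)))
E
```

```text
time_s: 4.95
position: [0.5911, 0.0022, 0.1033]
tcp_rot: [[0.95, -0.311, 0.0], [-0.311, -0.95, -0.0], [0.0, -0.0, -1.0]]
force: [-0.8, -0.6, -0.2]
opening: 0.653
grasp_force: 5.3
time_s: 5.37
position: [0.5897, -0.0005, 0.0333]
tcp_rot: [[0.949, -0.316, -0.002], [-0.316, -0.949, 0.0], [-0.002, 0.0, -1.0]]
force: [0.3, -0.6, -0.6]
opening: 0.652
grasp_force: 5.3
```

View pics/over.png

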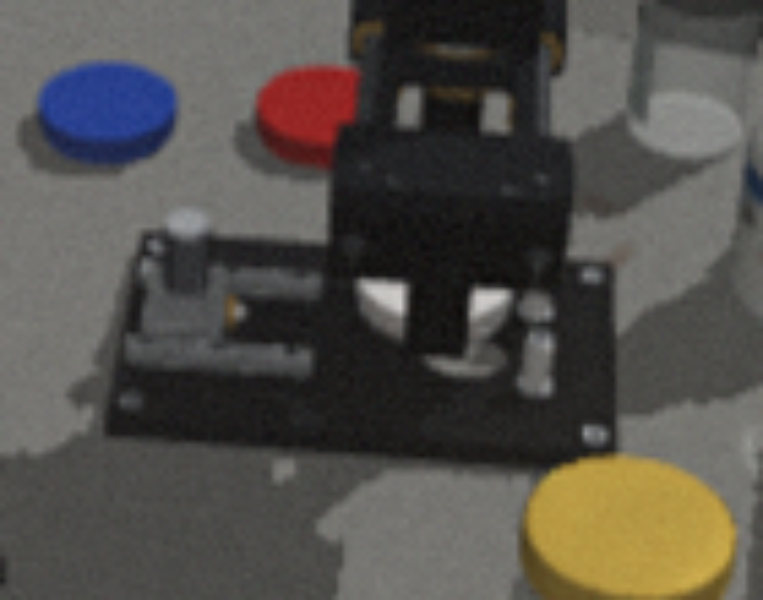

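The dish hangs level at (435,305), clear of the posts (535,340) and the jaw tip (240,312). I lower it by feel.

```bash
python3 -m inch '[[0,0,-0.8,0,5.66],[0,0,-1.4,0,5.66],[0,0,-1.7,0,5.66],[0,0,-1.7,0,5.66],[0,0,-1.7,0,5.66]]';python3 -m inch '[[0,0,-0.1,0,5.66],[0,0,-0.1,0,5.66],[0,0,-0.1,0,5.66]]';python3 -m inch '[[0,0,-0.1,0,5.66],[0,0,-0.1,0,5.66],[0,0,-0.1,0,5.66]]'
```

```text
time_s: 5.83
position: [0.5904, 0.0005, 0.0165]
tcp_rot: [[0.949, -0.315, -0.0], [-0.315, -0.949, 0.0], [-0.0, 0.0, -1.0]]
force: [0.7, -0.5, -0.7]
opening: 0.655
grasp_force: 5.3
time_s: 6.08
position: [0.5906, 0.0005, 0.0157]
tcp_rot: [[0.949, -0.314, 0.0], [-0.314, -0.949, -0.0], [0.0, -0.0, -1.0]]
force: [-0.6, -0.2, 0.2]
opening: 0.652
grasp_force: 5.3
time_s: 6.33
position: [0.5905, 0.0005, 0.0145]
tcp_rot: [[0.949, -0.315, -0.0], [-0.315, -0.949, 0.0], [-0.0, -0.0, -1.0]]
force: [0.1, 1.4, -1.1]
opening: 0.651
grasp_force: 5.3
```

```bash
python3 -m inch '[[0,0,-0.1,0,5.66],[0,0,-0.1,0,5.66],[0,0,-0.1,0,5.66]]';python3 -m inch '[[0,0,-0.05,0,5.66],[0,0,-0.05,0,5.66],[0,0,-0.05,0,5.66]]'
```

```text
time_s: 6.58
position: [0.5905, 0.0005, 0.0135]
tcp_rot: [[0.949, -0.315, -0.0], [-0.315, -0.949, 0.0], [-0.0, -0.0, -1.0]]
force: [1.0, -0.2, -0.2]
opening: 0.654
grasp_force: 5.3
time_s: 6.83
position: [0.5905, 0.0005, 0.0134]
tcp_rot: [[0.949, -0.315, 0.0], [-0.315, -0.949, -0.0], [0.0, -0.0, -1.0]]
force: [-0.8, -0.5, 4.7]
opening: 0.651
grasp_force: 5.3
```

It touches down at 13.4 mm, as expected. I release, lift and look.

```bash
python3 -m inch '[[0,0,0.04,0,5.66],[0,0,0.04,0,5.8],[0,0,0.04,0,6.2],[0,0,0.04,0,7],[0,0,0.04,0,7.5],[0,0,0.04,0,7.5]]';python3 -m inch '[[0,0,2,0,7.5],[0,0,5,0,7.5],[0,0,9,0,7.5],[-4,1.3,9,0,7.5],[-8,2.6,9,0,6],[-9.2,3,9,0,4],[-9.2,3,9,0,3.5],[-9.2,3,9,0,3.5]]'
python3 - <<'E'
from h import *
S=cams.capture("side");cv2.imwrite("pics/laid.png",cv2.resize(S["image"][130:240,290:430],(763,600)))
E
```

```text
time_s: 7.33
position: [0.5905, 0.0005, 0.0133]
tcp_rot: [[0.949, -0.315, -0.0], [-0.315, -0.949, 0.0], [-0.0, 0.0, -1.0]]
force: [0.1, -0.4, -0.3]
opening: 0.829
grasp_force: 0.0
time_s: 8.0
position: [0.4986, 0.0306, 0.1038]
tcp_rot: [[0.949, -0.314, 0.001], [-0.314, -0.949, -0.0], [0.001, -0.0, -1.0]]
force: [0.7, -0.5, 0.2]
opening: 0.643
grasp_force: 0.0
```

View pics/laid.png

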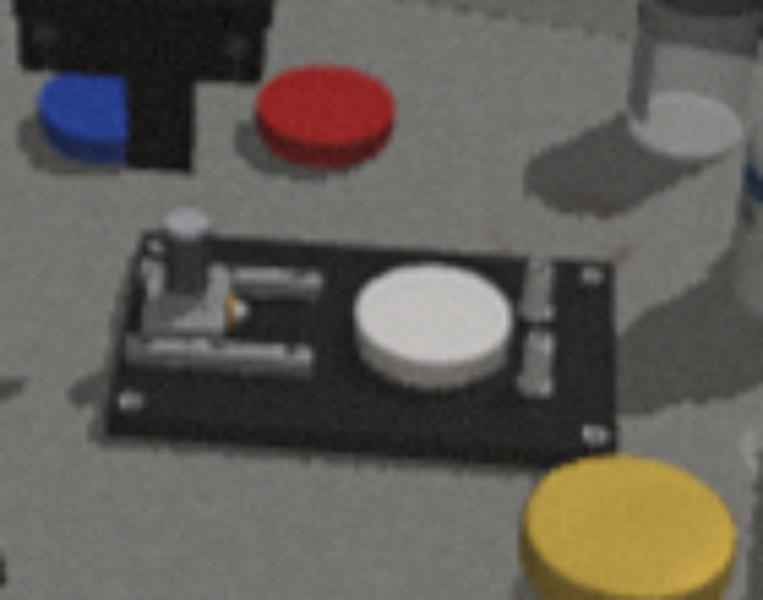

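The dish lies flat at (433,325), short of the posts (537,330), and the jaw is still back. Next is the knob at (0.5025,0.0287).

```bash
python3 -m inch '[[0.4,-0.2,-2,0,3.5],[0.4,-0.2,-5,0,3.5],[0.4,-0.2,-7,0,3.5],[0.4,-0.2,-7.5,0,3.5],[0.4,-0.2,-7.5,0,3.5],[0.4,-0.2,-7.5,0,3.5],[0.4,-0.2,-7.5,0,3.5]]';python3 -m inch '[[0,0,0,0,2.2],[0,0,0,0,2],[0,0,0,0,1.8],[0,0,0,0,1.8],[0,0,0,0,1.8],[0,0,0,0,1.8]]';python3 -m inch '[[0,0,0,0,1.6],[0,0,0,0,1.5],[0,0,0,0,1.4],[0,0,0,0,1.4],[0,0,0,0,1.4],[0,0,0,0,1.4]]'
```

```text
time_s: 8.63
position: [0.504, 0.0281, 0.0293]
tcp_rot: [[0.949, -0.315, 0.003], [-0.315, -0.949, -0.0], [0.003, -0.0, -1.0]]
force: [0.2, 0.0, -0.2]
opening: 0.403
grasp_force: 0.0
time_s: 9.13
position: [0.503, 0.0289, 0.0289]
tcp_rot: [[0.949, -0.315, 0.001], [-0.315, -0.949, 0.001], [0.001, -0.001, -1.0]]
force: [0.4, 3.8, 3.4]
opening: 0.21
grasp_force: 1.9
time_s: 9.63
position: [0.5034, 0.03, 0.0289]
tcp_rot: [[0.949, -0.316, 0.002], [-0.316, -0.949, 0.002], [0.001, -0.002, -1.0]]
force: [1.3, 8.9, 3.4]
opening: 0.172
grasp_force: 30.0
```

The knob is gripped. An 8.9 N side load means it sits about 1.3 mm further toward +y, so I recentre and then push quickly over the part that is safe for any screw setting (33 mm).

```bash
python3 -m inch '[[0.05,0.15,0,0,1.4],[0.05,0.15,0,0,1.4],[0.05,0.15,0,0,1.4]]';python3 -m inch '[[0.38,-0.13,0,0,1.4],[0.76,-0.25,0,0,1.4],[1.14,-0.38,0,0,1.4],[1.52,-0.5,0,0,1.4],[1.9,-0.63,0,0,1.4],[2.09,-0.69,0,0,1.4],[2.18,-0.72,0,0,1.4],[2.28,-0.76,0,0,1.4],[2.37,-0.79,0,0,1.4]]';python3 -m inch '[[0.1,-0.03,0,0,1.4],[0.19,-0.06,0,0,1.4],[0.28,-0.09,0,0,1.4],[0.38,-0.13,0,0,1.4],[0.47,-0.16,0,0,1.4],[0.57,-0.19,0,0,1.4],[0.66,-0.22,0,0,1.4],[0.76,-0.25,0,0,1.4]]'
```

```text
time_s: 9.88
position: [0.5034, 0.0302, 0.0289]
tcp_rot: [[0.949, -0.314, 0.001], [-0.314, -0.949, 0.0], [0.001, -0.0, -1.0]]
force: [0.2, 3.6, 5.6]
opening: 0.176
grasp_force: 30.0
time_s: 10.63
position: [0.5205, 0.0244, 0.0288]
tcp_rot: [[0.949, -0.315, -0.012], [-0.315, -0.949, 0.004], [-0.013, 0.0, -1.0]]
force: [-8.7, 7.6, 15.1]
opening: 0.172
grasp_force: 30.0
time_s: 11.3
position: [0.5281, 0.0219, 0.0288]
tcp_rot: [[0.949, -0.315, -0.012], [-0.315, -0.949, 0.004], [-0.013, 0.0, -1.0]]
force: [-8.9, 6.4, 14.2]
opening: 0.176
grasp_force: 30.0
```

```bash
python3 -m inch '[[0,0,0.1,0,1.4],[0,0,0.1,0,1.4],[0,0,0.1,0,1.4],[0,0,0.1,0,1.4]]'; python3 -m inch '[[0.1,-0.03,0,0,1.4],[0.19,-0.06,0,0,1.4],[0.28,-0.09,0,0,1.4],[0.38,-0.13,0,0,1.4],[0.38,-0.13,0,0,1.4],[0.38,-0.13,0,0,1.4]]'; python3 -m inch '[[0.1,-0.03,0,0,1.4],[0.19,-0.06,0,0,1.4],[0.28,-0.09,0,0,1.4],[0.38,-0.13,0,0,1.4],[0.38,-0.13,0,0,1.4],[0.38,-0.13,0,0,1.4]]'
```

```text
time_s: 11.63
position: [0.5282, 0.0218, 0.0289]
tcp_rot: [[0.949, -0.315, -0.012], [-0.315, -0.949, 0.004], [-0.013, 0.0, -1.0]]
force: [-6.7, 7.2, 6.6]
opening: 0.172
grasp_force: 30.0
time_s: 12.13
position: [0.5313, 0.0208, 0.0289]
tcp_rot: [[0.949, -0.315, -0.014], [-0.315, -0.949, 0.004], [-0.014, 0.001, -1.0]]
force: [-6.7, 6.6, 8.3]
opening: 0.17
grasp_force: 30.0
time_s: 12.63
position: [0.5351, 0.0195, 0.0289]
tcp_rot: [[0.949, -0.315, -0.014], [-0.315, -0.949, 0.004], [-0.014, 0.0, -1.0]]
force: [-8.2, 7.5, 8.1]
opening: 0.175
grasp_force: 30.0
```

```bash
for i in 1 2 3; do python3 -m inch '[[0.1,-0.03,0,0,1.4],[0.19,-0.06,0,0,1.4],[0.28,-0.09,0,0,1.4],[0.28,-0.09,0,0,1.4],[0.28,-0.09,0,0,1.4]]' | grep -E 'pos|force'; done;  python3 - <<'E'
from h import *
S=cams.capture("side");cv2.imwrite("pics/push.png",cv2.resize(S["image"][130:240,290:430],(763,600)))
E
```

```text
position: [0.5379, 0.0186, 0.0289]
force: [-7.1, 7.4, 8.1]
grasp_force: 30.0
position: [0.5408, 0.0177, 0.0289]
force: [-7.3, 7.4, 8.1]
grasp_force: 30.0
position: [0.5435, 0.0168, 0.0289]
force: [-7.9, 6.9, 9.0]
grasp_force: 30.0
```

View pics/push.png

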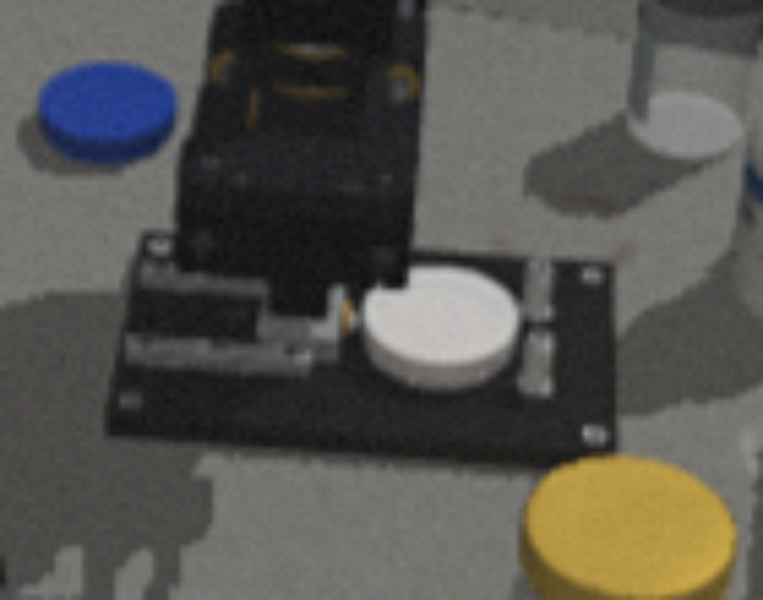

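The tip (352,312) is touching the dish, which has moved about 3 mm; some 7 mm remain. Sliding force is about 9.3 N, so I'm aiming for about 14.3 N along the nest's x. I carry on in small steps.

```bash
for i in 1 2 3; do python3 -m inch '[[0.05,-0.02,0,0,1.4],[0.1,-0.03,0,0,1.4],[0.14,-0.05,0,0,1.4],[0.14,-0.05,0,0,1.4]]' | grep -E 'pos|^force'; done
```

```text
position: [0.5447, 0.0164, 0.0289]
force: [-8.0, 7.0, 9.6]
position: [0.5461, 0.0159, 0.0289]
force: [-7.5, 7.7, 8.9]
position: [0.5476, 0.0154, 0.0289]
force: [-8.6, 6.9, 8.2]
```

```bash
for i in 1 2 3; do python3 -m inch '[[0.05,-0.02,0,0,1.4],[0.09,-0.03,0,0,1.4],[0.09,-0.03,0,0,1.4],[0.09,-0.03,0,0,1.4]]' | grep -E 'pos|^force'; done
```

```text
position: [0.5484, 0.0151, 0.0289]
force: [-7.9, 6.8, 8.5]
position: [0.5493, 0.0148, 0.0289]
force: [-8.0, 6.4, 8.5]
position: [0.5503, 0.0145, 0.0289]
force: [-8.1, 6.9, 8.7]
```

```bash
for i in 1 2; do python3 -m inch '[[0.05,-0.02,0,0,1.4],[0.09,-0.03,0,0,1.4],[0.09,-0.03,0,0,1.4],[0.09,-0.03,0,0,1.4]]' | grep -E 'pos|^force'; done
```

```text
position: [0.5512, 0.0142, 0.0289]
force: [-8.3, 7.8, 8.7]
position: [0.552, 0.0139, 0.0289]
force: [-9.0, 7.4, 8.1]
```

```bash
python3 -m inch '[[0.05,-0.02,0,0,1.4],[0.09,-0.03,0,0,1.4],[0.09,-0.03,0,0,1.4],[0.09,-0.03,0,0,1.4]]' | grep -E 'pos|^force'; for i in 1 2 3; do python3 -m inch '[[0,0,0,0,1.4]]' | grep -E 'pos|^force'; done
```

```text
position: [0.5527, 0.0137, 0.0289]
force: [-8.4, 7.5, 9.2]
position: [0.5527, 0.0137, 0.0289]
force: [-7.3, 7.9, 9.6]
position: [0.5527, 0.0137, 0.0289]
force: [-8.0, 7.4, 9.6]
position: [0.5527, 0.0137, 0.0289]
force: [-8.2, 6.4, 10.1]
```

```bash
for i in 1 2; do python3 -m inch '[[0.05,-0.02,0,0,1.4],[0.09,-0.03,0,0,1.4],[0.09,-0.03,0,0,1.4],[0.09,-0.03,0,0,1.4]]' | grep -E 'pos|^force'; python3 -m inch '[[0,0,0,0,1.4]]' | grep -E '^force'; done
```

```text
position: [0.5531, 0.0136, 0.0289]
force: [-9.0, 7.6, 9.6]
force: [-9.8, 7.6, 10.6]
position: [0.5534, 0.0135, 0.0289]
force: [-10.5, 8.1, 11.8]
force: [-10.2, 7.7, 12.0]
```

It's seated: the jaw now yields only 0.3 mm per 1 mm step and force has risen to about 12.3 N, a press of about 2.5 N. Two more steps.

```bash
for i in 1 2; do python3 -m inch '[[0.05,-0.02,0,0,1.4],[0.09,-0.03,0,0,1.4],[0.09,-0.03,0,0,1.4],[0.09,-0.03,0,0,1.4]]' | grep -E 'pos|^force'; python3 -m inch '[[0,0,0,0,1.4]]' | grep -E '^force'; python3 -m inch '[[0,0,0,0,1.4]]' | grep -E '^force'; done; python3 -c "
from h import *
print(readout.read_state()['position'])"
```

```text
position: [0.5537, 0.0133, 0.0289]
force: [-11.9, 7.7, 12.3]
force: [-11.0, 8.0, 11.8]
force: [-10.5, 8.0, 11.8]
position: [0.5539, 0.0133, 0.0288]
force: [-12.1, 8.3, 13.0]
force: [-11.1, 9.1, 13.6]
force: [-11.2, 8.0, 12.2]
[0.55397275 0.01327055 0.02885617]
```

```bash
python3 -m inch '[[0.05,-0.02,0,0,1.4],[0.09,-0.03,0,0,1.4],[0.09,-0.03,0,0,1.4],[0.09,-0.03,0,0,1.4]]' | grep -E 'pos|^force'; for i in 1 2 3; do python3 -m inch '[[0,0,0,0,1.4]]' | grep -E '^force'; done; python3 -c "
from h import *
print(readout.read_state()['position'])"
```

```text
position: [0.5542, 0.0132, 0.0288]
force: [-12.4, 9.0, 14.0]
force: [-13.4, 9.2, 13.6]
force: [-12.1, 8.9, 13.8]
force: [-12.4, 9.6, 13.4]
[0.55426289 0.01314471 0.02884632]
```

The push averages 14.8 N, so the press is about 5.1 N. I unload the arm with the knob still held, then let go.

```bash
python3 -m inch '[[-0.2,0.04,0,0,1.4],[-0.4,0.08,0,0,1.4],[-0.4,0.08,0,0,1.4],[-0.4,0.08,0,0,1.4]]' | grep -E 'pos|^force'; python3 -m inch '[[-0.15,0.02,0.05,0,1.4],[-0.3,0.04,0.1,0,1.4],[-0.3,0.04,0.1,0,1.4],[-0.3,0.04,0.1,0,1.4]]' | grep -E 'pos|^force'
```

```text
position: [0.5542, 0.0131, 0.0289]
force: [-7.1, 8.3, 7.5]
position: [0.5541, 0.0131, 0.029]
force: [-0.5, 9.9, -3.3]
```

```bash
python3 -m inch '[[0,0.1,-0.03,0,1.4],[0,0.2,-0.03,0,1.4],[0,0.2,-0.03,0,1.4],[0,0.2,-0.03,0,1.4]]' | grep -E 'pos|^force'
```

```text
position: [0.5542, 0.0132, 0.029]
force: [-4.9, 1.9, -4.5]
```

```bash
python3 -m inch '[[-0.1,0.07,-0.02,0,1.4],[-0.2,0.07,-0.04,0,1.4],[-0.2,0.07,-0.04,0,1.4],[-0.2,0.07,-0.04,0,1.4]]' | grep -E 'pos|^force'
```

```text
position: [0.5543, 0.0133, 0.0291]
force: [-4.6, -0.0, -7.2]
```

```bash
python3 -m inch '[[-0.1,0,-0.05,0,1.4],[-0.2,0,-0.1,0,1.4],[-0.2,0,-0.1,0,1.4],[-0.2,0,-0.1,0,1.4]]' | grep -E 'pos|^force'; python3 -c "
from h import *
s=readout.read_state();print(s['time_s'],s['moment'],s['tcp_rot'])"
```

```text
position: [0.5543, 0.0133, 0.029]
force: [-1.9, 1.1, -5.1]
21.2667 [ 0.28314654  0.33223229 -0.00050949] [[ 9.49183618e-01 -3.14717550e-01  1.82273119e-03]
 [-3.14717758e-01 -9.49185283e-01 -1.78977856e-04]
 [ 1.78643709e-03 -4.03763024e-04 -9.99998323e-01]]
```

The load is down to about 2 N and the tool is upright. I open, rise straight up, move back and look.

```bash
python3 -m inch '[[0,0,0,0,1.6],[0,0,0,0,1.8],[0,0,0,0,2.2],[0,0,0,0,2.8],[0,0,0,0,3.5],[0,0,0,0,3.5],[0,0,0,0,3.5]]' | grep -E 'pos|force|open'; python3 -m inch '[[0,0,1,0,3.5],[0,0,3,0,3.5],[0,0,6,0,3.5],[0,0,9,0,3.5],[-3,1,12,0,3.5],[-7,2,14,0,3.5],[-7,2,14,0,3.5],[-7,2,14,0,3.5]]'| grep -E 'pos|force'
python3 - <<'E'
from h import *
S=cams.capture("side");cv2.imwrite("pics/end.png",cv2.resize(S["image"][130:240,290:430],(763,600)))
E
```

```text
position: [0.5539, 0.0132, 0.029]
force: [-0.5, 0.3, -0.9]
opening: 0.387
grasp_force: 0.0
position: [0.4813, 0.0341, 0.1707]
force: [-0.2, -0.4, 0.4]
grasp_force: 0.0
```

View pics/end.png

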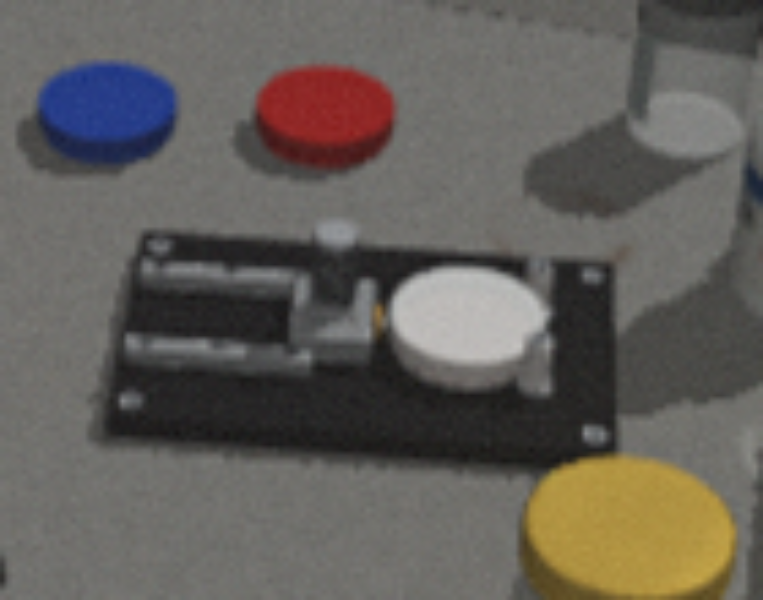

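The dish (468,325) lies level against both posts (538,285) and (538,365), with the jaw tip at (385,318), and the tool is clear. Handing in.

```bash
python3 -c "
from rig import bot
print(bot.hand_in())"
```

```text
the job is handed in; nothing more can be done
None
```

The dish lies level on the stage plate against both posts, held by the jaw tip at about 5 N judged from the push force, and the job is handed in; while I was picking it up the grip briefly read 15.9 N, above the 12 N crack limit, and I saw no damage in the pictures.

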